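Change the solder reel kept behind two bottles

ROBOT

A 6-joint arm with a two-finger parallel gripper is mounted at the origin on the work surface. World frame = base frame: x ahead of the robot, y to its left, z up, the work surface at z = 0. Lengths are in m, angles in degrees, forces in N, time in s.
With the tool pointing down it reaches from about 0.3 to 0.75 m from the base axis. Payload 8.5 kg.
Tool frame: the origin (TCP) lies between the finger pads; the fingertips stand env.finger_overhang ahead of it and the grasp point (between the pads) lies 2 mm behind it (env.finger_overhang is the distance from the TCP to the fingertips, in m); z points along the fingers, y is the line along which they close (so a half turn about z gives the same grasp; the last joint's range is limited). The gripper opens to 85 mm and grips with 20 to 120 N. Pads are 22 mm wide; open, the fingers measure 114 mm over their backs; the gripper's body (76 mm by 85 mm) begins 54 mm behind the grasp point. The pads swing forward as they close: fully open they stand 13 mm farther back than shut.
Start: joints at [-82.924, 21.807, 74.336, -0, 83.858, -12.336], TCP at [0.183, -0.519, 0.248] pointing down, gripper open.
Joint ranges: [-178.18, 178.18], [-50.72, 133.34], [12.68, 142.11], [-81.47, 261.47], [9.98, 163.14], [-165.26, 165.26]. Speed limits (degrees/s): [136.94, 136.94, 180, 180, 180, 180].

INTERFACE

Orientations are given as a 3x3 rotation matrix whose columns are the frame's x, y, z axes.
In Python, from rig import env gives the robot as it stands. The module is installed in compiled form; this text tells all that it offers.
- The arm moves only by the tool jog_arm, never from a script. Its arguments are lists of equal length, an entry for each row: "hand": the finger opening in m, from 0 to 0.0854; "travel": the shift along the world's x, y, z in m, a list of three; "yaw": the turn about the world's z in rad. A call has exactly 5 rows; each row shifts and turns the commanded pose from where the row before left it; what a row does not reach is not made up. A row lasts 1/8 s, in which the tool goes at most 62.5 mm and 10.7 degrees, less where a joint would pass 70% of its speed; a pose out of reach is approached as far as the arm can. A call is refused whole if a number of a shift passes 0.0625 or a number of a turn 0.188, either way. A call with a gripper value outside its range is refused whole. The fingers move at their own pace and stop on an object; "grip_force" is the grip in N (left out, the last holds). Time passes only in rows, so rows that do not move let the fingers close, or fill a call up. It gives the time, the measured TCP pose, the force, the opening and the grip force at its end, in the units of the state.
- env.observe(): the state, without advancing time (a new reading comes with each control period).
- env.get_image(name): name is "scene" or "top" or "wrist"; returns the picture (420x560x3 uint8, red, green, blue); there is no depth.
- env.calibration(name): a dict with "fx", "fy", "cx", "cy" (pixels), "position" and "rotation" of the camera in the world; the wrist camera has in their place "hand_eye" (4x4, takes a point from camera to tool coordinates, whose origin is the TCP and whose axes are the flange's). Camera axes: x right, y down, z forward; pixel columns grow to the right and rows downward; lengths in m; the calibration is good to about 2 mm. A picture is of the moment at which its call begins: read the wrist's pose just before it. calibration takes no time and is no camera call.
- env.close_job(): hands the job in; it is judged then, once.
The state is a dict: "time_s": time; "q": joint angles; "qvel": joint speeds; "joint_efforts": joint torques, N m; "position": TCP position; "tool_rot": TCP orientation; "ft_force": force on the tool from outside, world axes, zero at the start; "wrist_torque": the same for the moment, N m; "grip_width": finger opening in m; "gripper_force": force on a finger pad.
Only numpy, scipy, OpenCV 4.12 (cv2) and the standard library are available. Lean on these libraries where they do the work, as an engineer would, in place of code of your own. Each camera call takes 0.05 s, during which the arm holds its last target. There are 200 camera calls.

TASK

Change the solder reel: first move both bottles that stand in front of the full red reel out of the grey caddy onto the blue mat, then fetch the full reel and fit it fully down on the stand's spindle, laying the empty red reel that is on it now flat in the yellow tray. Then put each bottle back upright on the very place where it stood. Never knock a bottle over, and leave the copper reel and the green tin in the caddy alone.

Things in the scene. Friction and masses are not known exactly. Their poses are not given: they have to be found in the camera images.
- ipa_bottle: round white plastic bottle with blue dispenser cap and blue band, 107 mm tall; straight body 50 mm across up to 80 mm above its foot (grip about 70 mm up), cap 42 mm across from 88 to 98 mm; 110 to 225 g. Origin: centre of its underside, z up. Starts on the left or right ringed place of the caddy.
- flux_bottle: round brown bottle with black screw cap and yellow band, 102 mm tall; straight body 50 mm across up to 78 mm above its foot (grip about 70 mm up), cap 27 mm across; 110 to 225 g. Origin: centre of its underside, z up. Starts on the other ringed place. The bottles stand about 10 mm apart: fingers have room only on the sides facing the caddy's front and back.
- full_reel: full solder reel: red spoked flanges, bright silver wire between, standing flat; 54 mm across (56 at most), 40 mm tall, centre hole 26 mm; 250 g. Origin: centre of its underside, z up along the hole. Starts in the caddy's middle back bay, close behind the bottles; the bay's walls leave no room for fingers at its sides, so grip it front to back (along the caddy's x) once the bottles are gone.
- empty_reel: empty reel of the same kind: red spoked flanges, no wire between them; 54 mm across (56 at most), 40 mm tall, centre hole 26 mm; 40 g. Origin: centre of its underside, z up along the hole. Starts flat on the reel stand, spindle through its hole; lift it 60 mm straight up to clear the spindle.
- caddy: grey bench caddy, fixed, 160 (own x) by 214 mm (own y); origin: centre of its underside, own +x to its back. Floor 4 mm thick; edges 18 mm high at the front; white rings at own (-36, +-30) mm mark the bottle places. Back half: three bays, walls 45 mm high (x -3 to 80 mm), open to the front; the middle one is 66 mm wide, with 32 mm free behind the full reel, which stands at own (18, 0) mm.
- side_mat: blue silicone mat lying on the bench, fixed, 130 mm (own x) by 200 mm (own y), 3 mm thick; room for both bottles side by side, for instance at own y = +50 and -50 mm. Origin: centre of its underside.
- reel_stand: reel stand, fixed: dark round steel base 96 mm across and 12 mm high with an upright steel spindle 10 mm thick in its centre, whose round tip is 68 mm above the bench. A fitted reel lies flat on the base, its underside 12 mm above the bench. Origin: centre of the base's underside, on the spindle's axis.
- waste_tray: shallow yellow plastic tray for spent reels, fixed, 130 by 130 mm outside, floor and walls 3 mm thick, rim 18 mm high. Origin: centre of its underside.
- copper_reel: black reel of copper wire, 54 mm across, 40 mm tall, in one of the caddy's side bays (own (22, +-70) mm). A bystander: leave it. Origin: centre of its underside.
- tip_tin: round green tin with a steel lid, 54 mm across, 28 mm tall, in the other side bay of the caddy. A bystander: leave it. Origin: centre of its underside.
Things that resemble listed ones, but are neither listed nor needed, are in the scene too. There is more than one size of the flux_bottle; the one meant has the size given above.

How it is judged:
By the outcome, as a careful person would: the job done as asked, in the order asked, and still so for the second after the job is handed in, with the robot touching nothing.
It also fails if it takes over 128 s, if anything falls off the work surface, if the arm or the gripper's body presses on something with over 40 N, if the wrist force passes 120 N, or if a joint passes its speed limit or range.

## Working session

There is one attempt and no reset: what is moved stays moved. The work goes in short steps, Python scripts to look and compute and a tool call to move; the robot and the scene stay as the last step left them, time stands still between calls to the robot, and variables do not carry over. Pictures are saved under pics/ and viewed, at most 14 in all, crops included, and the job is handed in when it is done.

Besides the shell and the picture viewer there is one more tool, called in YAML: its name, and indented under it one key for each argument. jog_arm: Moves the arm, as the interface text tells. Its arguments: {"type":"object","properties":{"hand":{"type":"array"},"travel":{"type":"array"},"yaw":{"type":"array"},"grip_force":{"type":"number"}},"required":["hand","travel","yaw"]}

```bash
mkdir -p pics
cat > h.py <<'E'
import numpy as np, cv2
from rig import env
def ray(name,u,v,z):
    c=env.calibration(name)
    if name=='wrist':
        s=env.observe(); H=np.array(c['hand_eye']); R0=np.array(s['tool_rot']); p0=np.array(s['position'])
        R=R0@H[:3,:3]; p=R0@H[:3,3]+p0
    else: R=np.array(c['rotation']); p=np.array(c['position'])
    d=R@np.array([(u-c['cx'])/c['fx'],(v-c['cy'])/c['fy'],1]); return p+d*(z-p[2])/d[2]
def proj(name,X):
    c=env.calibration(name); R=np.array(c['rotation']); q=R.T@(np.array(X)-np.array(c['position']))
    return c['fx']*q[0]/q[2]+c['cx'],c['fy']*q[1]/q[2]+c['cy']
def snap(name,f,box=None,k=1):
    im=env.get_image(name)[:,:,::-1]
    if box: im=im[box[1]:box[3],box[0]:box[2]]
    cv2.imwrite('pics/'+f,cv2.resize(im,None,fx=k,fy=k,interpolation=cv2.INTER_CUBIC))
E
python3 - <<'E'
from h import *
snap('top','top1.png',None,1.42); snap('scene','sc1.png',None,1.42)
for n in('top','scene'):
    c=env.calibration(n);print(n,c)
s=env.observe();print(env.finger_overhang,s['tool_rot'],s['position'],s['grip_width'],s['time_s'])
E
```

```text
top {'fx': 433.1527200210716, 'fy': 433.1527200210716, 'cx': 275.3753054476407, 'cy': 212.7189303571328, 'position': array([ 0.42817175, -0.01051813,  1.08993581]), 'rotation': array([[-0.02829976, -0.98519263,  0.16909942],
       [-0.99912007,  0.03311715,  0.02573582],
       [-0.03095483, -0.16822231, -0.98526294]])}
scene {'fx': 463.208074091437, 'fy': 463.208074091437, 'cx': 279.42324962459253, 'cy': 210.70441252935, 'position': array([ 1.31831144, -0.35884964,  0.57918933]), 'rotation': array([[ 0.46574075,  0.49293285, -0.73491684],
       [ 0.88492045, -0.25834173,  0.38752465],
       [ 0.00116394, -0.83082896, -0.55652663]])}
0.017 [[ 9.43142104e-01  3.32389754e-01 -1.50556258e-04]
 [ 3.32389653e-01 -9.43141213e-01  1.33087166e-03]
 [ 3.00372291e-04 -1.30524444e-03 -9.99999103e-01]] [ 0.18278009 -0.51849011  0.24776148] 0.08508680774392258 0.1
```

View pics/top1.png

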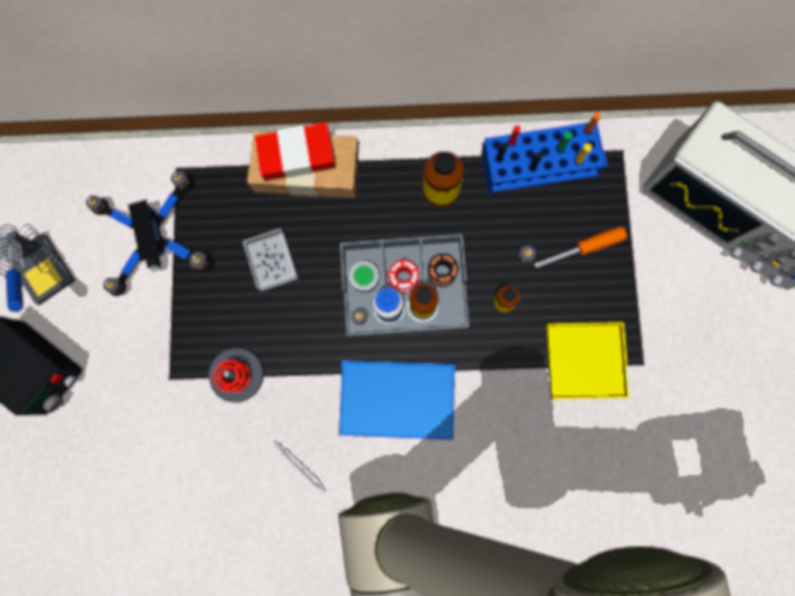

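View pics/sc1.png

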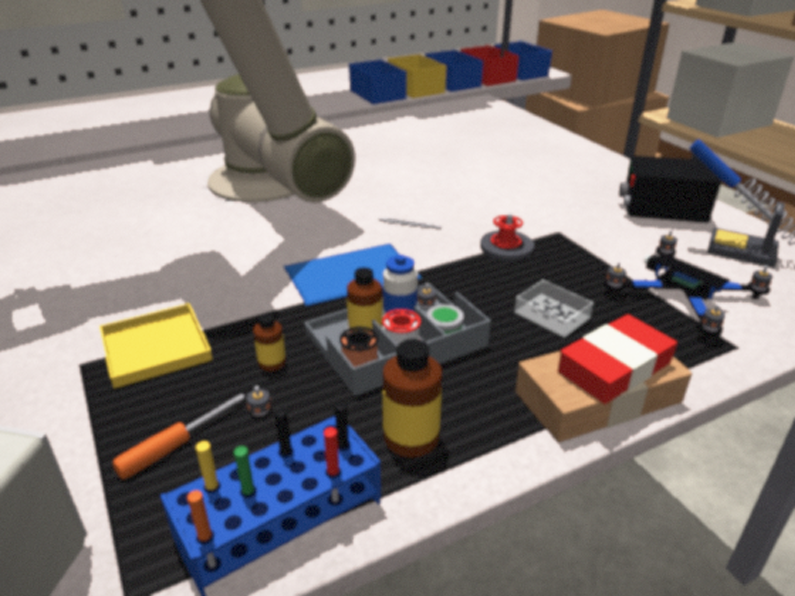

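Top view (1.42x): caddy corners at about (341,241), (465,235), (468,328), (346,335), blue IPA cap at (388,300), brown flux bottle at (424,295), full reel at (404,273), mat at (397,400), stand at (235,376), and tray at (587,360). There is a small motor in the caddy's front-left corner at (360,316).

Run:
```python
from h import *
k=1.42
P=dict(cbl=(341,241,.045),cbr=(465,235,.045),cfr=(468,328,.018),cfl=(346,335,.018),ipa=(388,297,.107),flux=(424,292,.102),full=(404,273,.044),m1=(342,361,.003),m2=(454,366,.003),m3=(452,438,.003),m4=(340,435,.003),spindle=(237,372,.06),t1=(547,324,.018),t2=(625,322,.018),t3=(627,395,.018),t4=(550,398,.018),motor=(360,316,.02))
for n,(u,v,z) in P.items(): print(n,ray('top',u/k,v/k,z).round(3))
H=np.array(env.calibration('wrist')['hand_eye']);print(H.round(3),env.calibration('wrist')['fx'])
```

```text
cbl [0.719 0.102 0.045]
cbr [ 0.722 -0.116  0.045]
cfr [ 0.562 -0.116  0.018]
cfl [0.556 0.098 0.018]
ipa [0.605 0.02  0.107]
flux [ 0.613 -0.039  0.102]
full [ 0.658 -0.007  0.044]
m1 [0.512 0.108 0.003]
m2 [ 0.497 -0.09   0.003]
m3 [ 0.374 -0.08   0.003]
m4 [0.384 0.113 0.003]
spindle [0.494 0.279 0.06 ]
t1 [ 0.564 -0.253  0.018]
t2 [ 0.563 -0.388  0.018]
t3 [ 0.438 -0.38   0.018]
t4 [ 0.437 -0.25   0.018]
motor [0.589 0.073 0.02 ]
[[-0.001 -0.954 -0.299  0.076]
 [ 1.    -0.001  0.001 -0.001]
 [-0.001 -0.299  0.954 -0.126]
 [ 0.     0.     0.     1.   ]] 378.0592663000264
```

jog_arm:
  hand: [0.085,0.085,0.085,0.085,0.085]
  travel:
    - [0.0265,0.034,0.003]
    - [0.0265,0.034,0.003]
    - [0.0265,0.034,0.003]
    - [0.0265,0.034,0.003]
    - [0.0265,0.034,0.003]
  yaw: [0.0835,0.0835,0.0835,0.0835,0.0835]
  grip_force: 40

```text
time_s: 0.72
position: [0.3159, -0.3474, 0.2632]
tool_rot: [[0.726, 0.688, -0.0], [0.688, -0.726, 0.001], [0.0, -0.001, -1.0]]
ft_force: [0.0, -0.4, 0.5]
grip_width: 0.0853
gripper_force: 0.0
```

jog_arm:
  hand: [0.085,0.085,0.085,0.085,0.085]
  travel:
    - [0.0265,0.034,0.003]
    - [0.0265,0.034,0.003]
    - [0.0265,0.034,0.003]
    - [0.0265,0.034,0.003]
    - [0.0265,0.034,0.003]
  yaw: [0.0835,0.0835,0.0835,0.0835,0.0835]

```text
time_s: 1.35
position: [0.4484, -0.1774, 0.2782]
tool_rot: [[0.384, 0.923, -0.0], [0.923, -0.384, 0.0], [0.0, -0.001, -1.0]]
ft_force: [0.1, 0.1, 0.0]
grip_width: 0.0851
gripper_force: 0.0
```

jog_arm:
  hand: [0.085,0.085,0.085,0.085,0.085]
  travel:
    - [0.0265,0.034,0.003]
    - [0.0265,0.034,0.003]
    - [0.0265,0.034,0.003]
    - [0.0265,0.034,0.003]
    - [0.0265,0.034,0.003]
  yaw: [0.0835,0.0835,0.0835,0.0835,0.0835]

```text
time_s: 1.98
position: [0.5809, -0.0075, 0.2931]
tool_rot: [[-0.023, 1.0, -0.001], [1.0, 0.023, 0.0], [0.0, -0.001, -1.0]]
ft_force: [-0.1, -1.1, -0.2]
grip_width: 0.0851
gripper_force: 0.0
```

Run:
```python
from h import *
s=env.observe();print(s['position'],s['tool_rot'],s['q'],s['time_s']);snap('wrist','w1.png',None,1.42)
```

```text
[ 0.58093001 -0.00745043  0.29307126] [[-2.32622656e-02  9.99729129e-01 -7.31451948e-04]
 [ 9.99729393e-01  2.32623237e-02  7.10357489e-05]
 [ 8.80317794e-05 -7.29601560e-04 -9.99999730e-01]] [-1.24009408e+01  2.35412738e+01  6.41730369e+01 -5.02909807e-03
  9.23274947e+01 -1.37340949e+01] 1.975
```

View pics/w1.png

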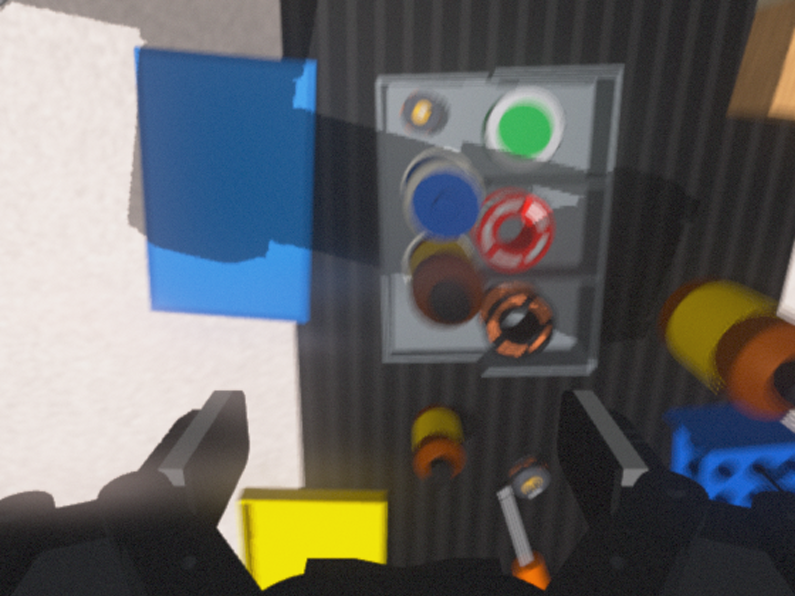

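Run:
```python
from h import *
k=1.42
P=dict(cfl=(378,78,.018),cfr=(383,362,.018),cbl=(623,66,.045),cbr=(596,373,.045),ipa=(447,203,.102),flux=(446,293,.106),full=(516,231,.044),m1=(315,60,.003),m2=(307,321,.003),m3=(152,310,.003),m4=(136,48,.003),wL=(606,174,.045),wR=(600,277,.045))
for n,(u,v,z) in P.items(): print(n,ray('wrist',u/k,v/k,z).round(4))
for n,(u,v,z) in dict(spH=(237,372,.068),).items(): print(n,ray('top',u/k,v/k,z).round(4))
```

```text
cfl [0.5623 0.1049 0.018 ]
cfr [ 0.5697 -0.1103  0.018 ]
cbl [0.7212 0.1145 0.045 ]
cbr [ 0.7334 -0.1024  0.045 ]
ipa [0.6076 0.031  0.102 ]
flux [ 0.6095 -0.0231  0.106 ]
full [0.6623 0.0051 0.044 ]
m1 [0.5164 0.1167 0.003 ]
m2 [ 0.506  -0.0821  0.003 ]
m3 [ 0.3794 -0.0762  0.003 ]
m4 [0.3896 0.1209 0.003 ]
wL [0.7199 0.0463 0.045 ]
wR [ 0.7259 -0.0264  0.045 ]
spH [0.494  0.2763 0.068 ]
```

jog_arm:
  hand: [0.085,0.085,0.085,0.085,0.085]
  travel:
    - [0.01,0.02,-0.015]
    - [0.01,0.02,-0.015]
    - [0.005,0.005,-0.015]
    - [0,0,0]
    - [0,0,0]
  yaw: [0,0,0,0,0]

```text
time_s: 2.65
position: [0.6053, 0.0356, 0.2488]
tool_rot: [[-0.02, 1.0, 0.001], [1.0, 0.02, -0.0], [-0.0, 0.001, -1.0]]
ft_force: [0.7, -0.3, -0.4]
grip_width: 0.0847
gripper_force: 0.0
```

Run:
```python
from h import *
s=env.observe();print(s['position'],s['time_s']);snap('wrist','w2.png',None,1.42)
print(env.observe()['position'])
```

```text
[0.60531238 0.03564298 0.24876209] 2.65
[0.60533334 0.03561811 0.2490148 ]
```

View pics/w2.png

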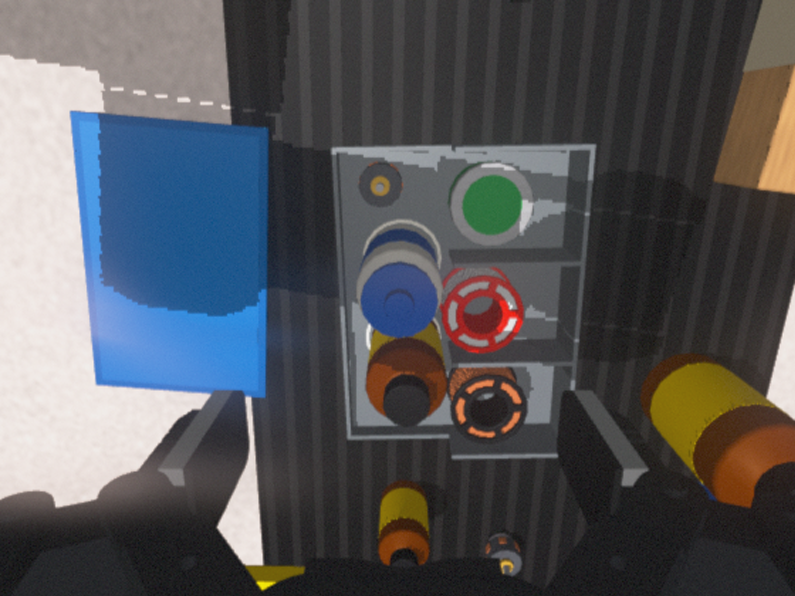

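Run:
```python
from h import *
k=1.42
P=dict(cfl=(333,148,.018),cfr=(348,439,.018),cbl=(595,145,.045),ipa=(399,297,.102),ipaTop=(399,302,.111),flux=(406,400,.106),full=(483,315,.044),copper=(488,408,.044),tin=(491,205,.032),m1=(269,126,.003),m2=(264,396,.003),m3=(97,384,.003),m4=(72,112,.003))
for n,(u,v,z) in P.items(): print(n,ray('wrist',u/k,v/k,z).round(4))
```

```text
cfl [0.5592 0.0982 0.018 ]
cfr [ 0.5664 -0.1156  0.018 ]
cbl [0.7178 0.104  0.045 ]
ipa [0.6032 0.0255 0.102 ]
ipaTop [0.6033 0.0256 0.111 ]
flux [ 0.6082 -0.0337  0.106 ]
full [ 0.6584 -0.0044  0.044 ]
copper [ 0.6662 -0.0726  0.044 ]
tin [0.6607 0.0656 0.032 ]
m1 [0.5153 0.1108 0.003 ]
m2 [ 0.5004 -0.0883  0.003 ]
m3 [ 0.3732 -0.0804  0.003 ]
m4 [0.3867 0.1172 0.003 ]
```

Measured: IPA (.604,.025), flux (.607,-.035), full reel (.659,-.004), caddy yaw about 2°. These match the given layout to within 2 mm. Next I grip the IPA bottle.

jog_arm:
  hand: [0.085,0.085,0.085,0.085,0.085]
  travel:
    - [-0.001,-0.011,-0.03]
    - [0,0,-0.04]
    - [0,0,-0.04]
    - [0,0,-0.035]
    - [0,0,-0.02]
  yaw: [0.015,0,0,0,0]

```text
time_s: 3.32
position: [0.604, 0.0247, 0.0823]
tool_rot: [[-0.035, 0.999, -0.001], [0.999, 0.035, 0.0], [0.0, -0.001, -1.0]]
ft_force: [0.6, -0.2, 0.7]
grip_width: 0.0852
gripper_force: 0.0
```

jog_arm:
  hand: [0.085,0.085,0.045,0.045,0.045]
  travel:
    - [0,0,-0.012]
    - [0,0,0]
    - [0,0,0]
    - [0,0,0]
    - [0,0,0]
  yaw: [0,0,0,0,0]

```text
time_s: 3.95
position: [0.6046, 0.0252, 0.0725]
tool_rot: [[-0.036, 0.999, 0.002], [0.999, 0.036, -0.0], [-0.0, 0.002, -1.0]]
ft_force: [-2.0, -0.0, 6.2]
grip_width: 0.0491
gripper_force: 41.1
```

jog_arm:
  hand: [0.045,0.045,0.045,0.045,0.045]
  travel:
    - [0,0,0]
    - [0,0,0]
    - [0,0,0]
    - [0,0,0]
    - [0,0,0]
  yaw: [0,0,0,0,0]

```text
time_s: 4.58
position: [0.6046, 0.0252, 0.0725]
tool_rot: [[-0.036, 0.999, 0.002], [0.999, 0.036, -0.0], [-0.0, 0.002, -1.0]]
ft_force: [-2.4, -0.8, 5.5]
grip_width: 0.0493
gripper_force: 41.1
```

jog_arm:
  hand: [0.045,0.045,0.045,0.045,0.045]
  travel:
    - [0,0,0.015]
    - [0,0,0.025]
    - [0,0,0.02]
    - [-0.012,0.003,0]
    - [-0.025,0.006,0]
  yaw: [0,0,0,0,0]

```text
time_s: 5.2
position: [0.5662, 0.0344, 0.1308]
tool_rot: [[-0.035, 0.999, -0.001], [0.999, 0.035, 0.0], [0.0, -0.001, -1.0]]
ft_force: [-0.8, -0.5, -1.5]
grip_width: 0.0494
gripper_force: 41.7
```

jog_arm:
  hand: [0.045,0.045,0.045,0.045,0.045]
  travel:
    - [-0.03,0.008,0]
    - [-0.03,0.008,0]
    - [-0.03,0.008,0]
    - [-0.02,0.005,-0.01]
    - [-0.01,0.002,-0.015]
  yaw: [0,0,0,0,0]

```text
time_s: 5.82
position: [0.4452, 0.0659, 0.1059]
tool_rot: [[-0.036, 0.999, -0.001], [0.999, 0.036, 0.0], [0.0, -0.001, -1.0]]
ft_force: [-0.0, 0.7, -1.1]
grip_width: 0.049
gripper_force: 41.7
```

jog_arm:
  hand: [0.045,0.045,0.045,0.045,0.045]
  travel:
    - [0,0,-0.015]
    - [0,0,-0.01]
    - [0,0,-0.006]
    - [0,0,-0.004]
    - [0,0,0]
  yaw: [0,0,0,0,0]

```text
time_s: 6.45
position: [0.4474, 0.0653, 0.0716]
tool_rot: [[-0.035, 0.999, 0.0], [0.999, 0.035, -0.0], [-0.0, 0.0, -1.0]]
ft_force: [-1.3, 1.1, 1.2]
grip_width: 0.049
gripper_force: 41.8
```

jog_arm:
  hand: [0.06,0.085,0.085,0.085,0.085]
  travel:
    - [0,0,0]
    - [0,0,0]
    - [0,0,0]
    - [0,0,0.03]
    - [0,0,0.055]
  yaw: [0,0,0,0,0]

```text
time_s: 7.08
position: [0.4465, 0.0653, 0.1562]
tool_rot: [[-0.035, 0.999, -0.004], [0.999, 0.035, 0.001], [0.001, -0.004, -1.0]]
ft_force: [1.1, 0.0, -0.2]
grip_width: 0.085
gripper_force: 0.0
```

jog_arm:
  hand: [0.085,0.085,0.085,0.085,0.085]
  travel:
    - [0.03,-0.019,0.005]
    - [0.04,-0.025,0]
    - [0.04,-0.025,0]
    - [0.035,-0.022,0]
    - [0.0145,-0.009,0]
  yaw: [0,0,0,0,0]

```text
time_s: 7.7
position: [0.6082, -0.0361, 0.1607]
tool_rot: [[-0.034, 0.999, 0.0], [0.999, 0.034, -0.0], [-0.0, 0.0, -1.0]]
ft_force: [0.0, 1.2, 0.1]
grip_width: 0.0849
gripper_force: 0.0
```

jog_arm:
  hand: [0.085,0.085,0.085,0.085,0.085]
  travel:
    - [0,0,0]
    - [0,0,-0.03]
    - [0,0,-0.03]
    - [0,0,-0.02]
    - [0,0,-0.01]
  yaw: [0,0,0,0,0]

```text
time_s: 8.32
position: [0.6058, -0.034, 0.0706]
tool_rot: [[-0.036, 0.999, -0.002], [0.999, 0.036, 0.001], [0.001, -0.002, -1.0]]
ft_force: [-0.5, 0.0, 0.6]
grip_width: 0.0852
gripper_force: 0.0
```

jog_arm:
  hand: [0.085,0.045,0.045,0.045,0.045]
  travel:
    - [0,0,0]
    - [0,0,0]
    - [0,0,0]
    - [0,0,0]
    - [0,0,0]
  yaw: [0,0,0,0,0]

```text
time_s: 8.95
position: [0.6073, -0.0348, 0.0724]
tool_rot: [[-0.036, 0.999, 0.002], [0.999, 0.036, -0.001], [-0.001, 0.002, -1.0]]
ft_force: [-0.7, 1.0, 6.2]
grip_width: 0.0486
gripper_force: 40.7
```

jog_arm:
  hand: [0.045,0.045,0.045,0.045,0.045]
  travel:
    - [0,0,0.015]
    - [0,0,0.025]
    - [0,0,0.02]
    - [-0.012,0,0]
    - [-0.025,0,0]
  yaw: [0,0,0,0,0]

```text
time_s: 9.57
position: [0.5686, -0.0346, 0.1306]
tool_rot: [[-0.036, 0.999, -0.001], [0.999, 0.036, 0.0], [0.0, -0.001, -1.0]]
ft_force: [0.5, 0.5, -2.1]
grip_width: 0.0487
gripper_force: 41.9
```

jog_arm:
  hand: [0.045,0.045,0.045,0.045,0.045]
  travel:
    - [-0.033,0,0]
    - [-0.033,0,0]
    - [-0.033,0,0]
    - [-0.021,0,-0.01]
    - [-0.01,0,-0.015]
  yaw: [0,0,0,0,0]

```text
time_s: 10.2
position: [0.4376, -0.0343, 0.1059]
tool_rot: [[-0.035, 0.999, -0.001], [0.999, 0.035, 0.0], [0.0, -0.001, -1.0]]
ft_force: [-0.9, -0.4, -2.2]
grip_width: 0.0491
gripper_force: 41.9
```

jog_arm:
  hand: [0.045,0.045,0.045,0.045,0.045]
  travel:
    - [0,0,-0.015]
    - [0,0,-0.01]
    - [0,0,-0.006]
    - [0,0,-0.005]
    - [0,0,0]
  yaw: [0,0,0,0,0]

```text
time_s: 10.82
position: [0.4405, -0.0348, 0.0708]
tool_rot: [[-0.036, 0.999, 0.002], [0.999, 0.036, -0.0], [-0.001, 0.002, -1.0]]
ft_force: [0.9, 0.5, 2.1]
grip_width: 0.0491
gripper_force: 41.8
```

jog_arm:
  hand: [0.06,0.085,0.085,0.085,0.085]
  travel:
    - [0,0,0]
    - [0,0,0]
    - [0,0,0]
    - [0,0,0.03]
    - [0,0,0.055]
  yaw: [0,0,0,0,0]

```text
time_s: 11.45
position: [0.439, -0.0345, 0.1552]
tool_rot: [[-0.035, 0.999, -0.004], [0.999, 0.035, 0.001], [0.002, -0.004, -1.0]]
ft_force: [1.6, 0.8, 0.3]
grip_width: 0.0847
gripper_force: 0.0
```

jog_arm:
  hand: [0.085,0.085,0.085,0.085,0.085]
  travel:
    - [0.003,0.02,0.02]
    - [0.007,0.045,0.02]
    - [0.008,0.05,0.02]
    - [0.009,0.055,0.02]
    - [0.009,0.055,0.01]
  yaw: [0,0,0,0,0]

```text
time_s: 12.08
position: [0.476, 0.1921, 0.2464]
tool_rot: [[-0.035, 0.999, 0.002], [0.999, 0.035, 0.0], [0.0, 0.002, -1.0]]
ft_force: [1.1, -0.5, -0.7]
grip_width: 0.0854
gripper_force: 0.0
```

jog_arm:
  hand: [0.085,0.085,0.085,0.085,0.085]
  travel:
    - [0.009,0.045,0]
    - [0.007,0.03,0]
    - [0.003,0.01,0]
    - [0,0,0]
    - [0,0,0]
  yaw: [0,0,0,0,0]

```text
time_s: 12.7
position: [0.4948, 0.2743, 0.2454]
tool_rot: [[-0.034, 0.999, -0.0], [0.999, 0.034, -0.0], [-0.0, -0.0, -1.0]]
ft_force: [-0.1, 0.7, -0.1]
grip_width: 0.0852
gripper_force: 0.0
```

Run:
```python
from h import *
s=env.observe();print(s['position'],s['time_s']);snap('wrist','w3.png',None,1.42)
```

```text
[0.49476672 0.2742585  0.2453652 ] 12.7
```

View pics/w3.png

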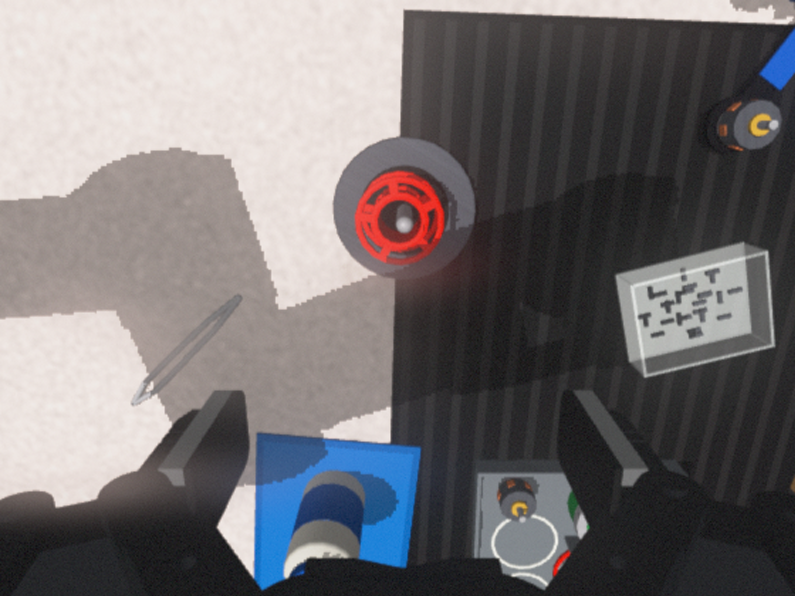

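Run:
```python
from h import *
k=1.42
P=dict(base=(404.5,208,.012),tip=(404,226,.067),reel=(400,217,.052),ring=(525,541,.004))
for n,(u,v,z) in P.items(): print(n,ray('wrist',u/k,v/k,z).round(4))
```

```text
base [0.4947 0.2989 0.012 ]
tip [0.4943 0.2967 0.067 ]
reel [0.4919 0.2993 0.052 ]
ring [0.6054 0.0228 0.004 ]
```

Run:
```python
from h import *
for X in [(.4945,.298,.012),(.4945,.277,.012),(.4945,.298,.068),(.4465,.065,.1),(.604,.025,.004)]: print(X,np.array(proj('top',X))*1.42)
im=cv2.imread('pics/top1.png')[320:440,180:300]
cv2.imwrite('pics/c1.png',cv2.resize(im,None,fx=5,fy=5))
```

```text
(0.4945, 0.298, 0.012) [233.59168003 373.85583636]
(0.4945, 0.277, 0.012) [245.45488435 373.49591033]
(0.4945, 0.298, 0.068) [224.08612843 372.06930878]
(0.4465, 0.065, 0.1) [362.59564276 396.7785354 ]
(0.604, 0.025, 0.004) [387.20591728 308.00174114]
```

View pics/c1.png

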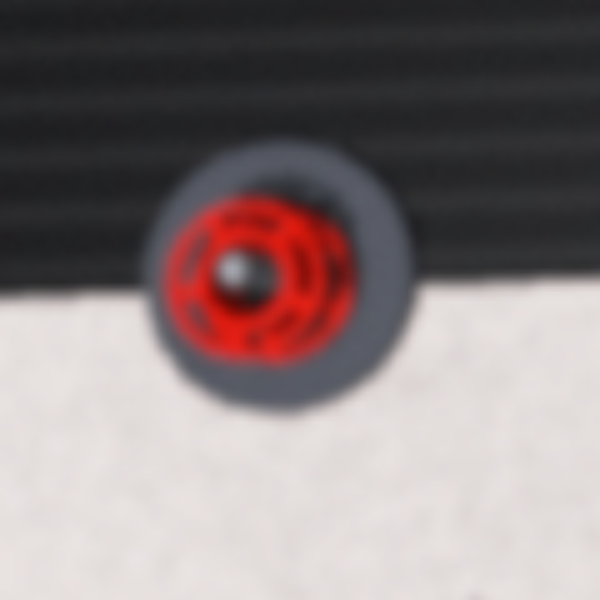

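Both views agree on the stand at (.4945,.297), with the empty reel at about (.492,.299). Next I grip the empty reel.

jog_arm:
  hand: [0.085,0.085,0.085,0.085,0.085]
  travel:
    - [-0.0025,0.024,-0.03]
    - [0,0,-0.05]
    - [0,0,-0.05]
    - [0,0,-0.045]
    - [0,0,-0.025]
  yaw: [0,0,0,0,0]

```text
time_s: 13.38
position: [0.4916, 0.2981, 0.0434]
tool_rot: [[-0.034, 0.999, -0.003], [0.999, 0.034, -0.001], [-0.001, -0.003, -1.0]]
ft_force: [0.5, 0.1, 0.4]
grip_width: 0.0849
gripper_force: 0.0
```

jog_arm:
  hand: [0.085,0.05,0.05,0.05,0.05]
  travel:
    - [0,0,-0.01]
    - [0,0,0]
    - [0,0,0]
    - [0,0,0]
    - [0,0,0]
  yaw: [0,0,0,0,0]
  grip_force: 30

```text
time_s: 14.0
position: [0.493, 0.2994, 0.0368]
tool_rot: [[-0.036, 0.999, 0.003], [0.999, 0.036, 0.001], [0.001, 0.003, -1.0]]
ft_force: [0.2, -1.7, 6.3]
grip_width: 0.0539
gripper_force: 32.2
```

jog_arm:
  hand: [0.05,0.05,0.05,0.05,0.05]
  travel:
    - [0,0,0]
    - [0,0,0.01]
    - [0,0,0.02]
    - [0,0,0.03]
    - [0,0,0.02]
  yaw: [0,0,0,0,0]

```text
time_s: 14.62
position: [0.4925, 0.2994, 0.1173]
tool_rot: [[-0.036, 0.999, 0.002], [0.999, 0.036, 0.001], [0.001, 0.002, -1.0]]
ft_force: [0.2, -0.1, -0.5]
grip_width: 0.0541
gripper_force: 31.9
```

jog_arm:
  hand: [0.05,0.05,0.05,0.05,0.05]
  travel:
    - [0,-0.01,0.03]
    - [0,-0.03,0.03]
    - [0,-0.05,0.015]
    - [0,-0.055,0]
    - [0,-0.055,0]
  yaw: [0,0,0,0,0]

```text
time_s: 15.25
position: [0.492, 0.0978, 0.1913]
tool_rot: [[-0.036, 0.999, 0.001], [0.999, 0.036, -0.0], [-0.0, 0.001, -1.0]]
ft_force: [0.8, -0.7, -0.6]
grip_width: 0.054
gripper_force: 31.9
```

Run:
```python
from h import *
im=cv2.imread('pics/top1.png'); b,g,r=[im[:,:,i].astype(int) for i in range(3)]
m=((r>180)&(g>170)&(b<80)); m[:, :500]=0; m[:300]=0
ys,xs=np.nonzero(m); print(xs.min(),xs.max(),ys.min(),ys.max())
print(ray('top',xs.mean()/1.42,ys.mean()/1.42,.008), cv2.minAreaRect(np.c_[xs,ys].astype(np.int32)))
```

```text
549 627 324 398
[ 0.49893573 -0.3178682   0.008     ] ((587.8580932617188, 360.4857177734375), (73.92305755615234, 77.22260284423828), 89.04515838623047)
```

jog_arm:
  hand: [0.05,0.05,0.05,0.05,0.05]
  travel:
    - [0,-0.055,0]
    - [0,-0.055,0]
    - [0,-0.055,0]
    - [0,-0.055,0]
    - [0,-0.055,0]
  yaw: [0,0,0,0,0]

```text
time_s: 15.88
position: [0.492, -0.1774, 0.1911]
tool_rot: [[-0.035, 0.999, 0.001], [0.999, 0.035, -0.0], [-0.0, 0.001, -1.0]]
ft_force: [0.1, 0.2, -0.4]
grip_width: 0.0545
gripper_force: 31.9
```

jog_arm:
  hand: [0.05,0.05,0.05,0.05,0.05]
  travel:
    - [0.003,-0.055,0]
    - [0.002,-0.045,-0.02]
    - [0.002,-0.025,-0.03]
    - [0,-0.01,-0.04]
    - [0,0,-0.03]
  yaw: [0,0,0,0,0]

```text
time_s: 16.5
position: [0.4989, -0.3114, 0.0693]
tool_rot: [[-0.034, 0.999, -0.0], [0.999, 0.034, 0.0], [0.0, -0.0, -1.0]]
ft_force: [1.0, -0.2, -0.2]
grip_width: 0.0541
gripper_force: 31.9
```

jog_arm:
  hand: [0.05,0.05,0.05,0.05,0.05]
  travel:
    - [0,-0.006,-0.02]
    - [0,0,-0.014]
    - [0,0,-0.005]
    - [0,0,-0.003]
    - [0,0,0]
  yaw: [0,0,0,0,0]

```text
time_s: 17.12
position: [0.4995, -0.3167, 0.0288]
tool_rot: [[-0.036, 0.999, 0.001], [0.999, 0.036, -0.001], [-0.001, 0.001, -1.0]]
ft_force: [0.7, -0.5, -0.5]
grip_width: 0.0542
gripper_force: 31.9
```

jog_arm:
  hand: [0.06,0.072,0.072,0.072,0.072]
  travel:
    - [0,0,-0.001]
    - [0,0,0]
    - [0,0,0.03]
    - [0,0,0.055]
    - [0,0,0.06]
  yaw: [0,0,0,0,0]

```text
time_s: 17.75
position: [0.499, -0.3165, 0.1737]
tool_rot: [[-0.035, 0.999, -0.001], [0.999, 0.035, 0.001], [0.001, -0.001, -1.0]]
ft_force: [-0.1, -1.5, -0.2]
grip_width: 0.072
gripper_force: 0.0
```

jog_arm:
  hand: [0.085,0.085,0.085,0.085,0.085]
  travel:
    - [0.012,0.023,0.03]
    - [0.024,0.047,0.01]
    - [0.028,0.055,0]
    - [0.028,0.055,0]
    - [0.028,0.055,0]
  yaw: [0,0,0,0,0]

```text
time_s: 18.38
position: [0.6199, -0.0799, 0.2126]
tool_rot: [[-0.035, 0.999, 0.0], [0.999, 0.035, -0.0], [-0.0, 0.0, -1.0]]
ft_force: [0.3, 0.3, -0.7]
grip_width: 0.0852
gripper_force: 0.0
```

jog_arm:
  hand: [0.085,0.085,0.085,0.085,0.085]
  travel:
    - [0.02,0.039,0]
    - [0.014,0.027,0]
    - [0.006,0.012,0]
    - [0,0,0]
    - [0,0,0]
  yaw: [0,0,0,0,0]

```text
time_s: 19.0
position: [0.6589, -0.0049, 0.2124]
tool_rot: [[-0.034, 0.999, -0.0], [0.999, 0.034, -0.0], [-0.0, -0.0, -1.0]]
ft_force: [0.2, -0.4, -0.3]
grip_width: 0.0854
gripper_force: 0.0
```

Run:
```python
from h import *
s=env.observe();print(s['position'],s['time_s']);snap('wrist','w4.png',None,1.42)
```

```text
[ 0.6589313  -0.00492522  0.21238758] 19.0
```

View pics/w4.png

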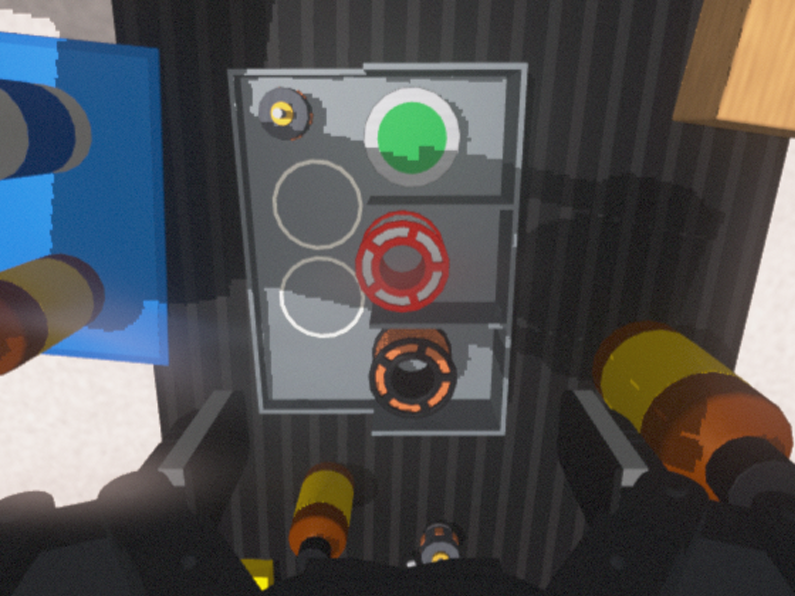

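Run:
```python
from h import *
k=1.42
P=dict(full=(402,265,.044),rL=(317.5,204,.004),rR=(322,297,.004),wallL=(440,200,.045),wallR=(440,325,.045),back=(517,260,.045),bigbot=(665,360,.1))
for n,(u,v,z) in P.items(): print(n,ray('wrist',u/k,v/k,z).round(4))
```

```text
full [ 0.658  -0.0029  0.044 ]
rL [0.6046 0.0241 0.004 ]
rR [ 0.6067 -0.0364  0.004 ]
wallL [0.6774 0.0343 0.045 ]
wallR [ 0.6814 -0.038   0.045 ]
back [0.7225 0.0024 0.045 ]
bigbot [ 0.7864 -0.0318  0.1   ]
```

jog_arm:
  hand: [0.076,0.076,0.076,0.076,0.076]
  travel:
    - [0.0005,0.002,0]
    - [0,0,-0.045]
    - [0,0,-0.045]
    - [0,0,-0.04]
    - [0,0,-0.03]
  yaw: [0,0,0,0,0]

```text
time_s: 19.68
position: [0.6593, -0.0021, 0.0506]
tool_rot: [[-0.035, 0.999, -0.001], [0.999, 0.035, 0.0], [0.0, -0.001, -1.0]]
ft_force: [-0.3, 0.3, -0.0]
grip_width: 0.0762
gripper_force: 0.0
```

jog_arm:
  hand: [0.076,0.076,0.05,0.05,0.05]
  travel:
    - [0,0,-0.015]
    - [0,0,-0.008]
    - [0,0,0]
    - [0,0,0]
    - [0,0,0]
  yaw: [0,0,0,0,0]
  grip_force: 45

```text
time_s: 20.3
position: [0.6603, -0.0018, 0.0305]
tool_rot: [[-0.036, 0.999, 0.002], [0.999, 0.036, -0.0], [-0.001, 0.002, -1.0]]
ft_force: [-0.0, -0.8, 4.8]
grip_width: 0.0539
gripper_force: 48.3
```

jog_arm:
  hand: [0.05,0.05,0.05,0.05,0.05]
  travel:
    - [0,0,0]
    - [0,0,0]
    - [0,0,0]
    - [0,0,0]
    - [0,0,0]
  yaw: [0,0,0,0,0]

```text
time_s: 20.92
position: [0.6603, -0.0018, 0.0305]
tool_rot: [[-0.036, 0.999, 0.002], [0.999, 0.036, -0.0], [-0.001, 0.002, -1.0]]
ft_force: [-0.2, -0.5, 6.1]
grip_width: 0.054
gripper_force: 48.4
```

jog_arm:
  hand: [0.05,0.05,0.05,0.05,0.05]
  travel:
    - [0,0,0.01]
    - [0,0,0.03]
    - [0,0,0.04]
    - [-0.006,0.0105,0.035]
    - [-0.015,0.027,0]
  yaw: [0,0,0,0,0]

```text
time_s: 21.55
position: [0.6399, 0.0352, 0.1475]
tool_rot: [[-0.034, 0.999, 0.006], [0.999, 0.034, -0.001], [-0.001, 0.006, -1.0]]
ft_force: [0.5, 0.3, -2.9]
grip_width: 0.0543
gripper_force: 48.4
```

jog_arm:
  hand: [0.05,0.05,0.05,0.05,0.05]
  travel:
    - [-0.024,0.044,0]
    - [-0.025,0.045,0]
    - [-0.025,0.045,0]
    - [-0.025,0.045,0]
    - [-0.021,0.039,0]
  yaw: [0,0,0,0,0]

```text
time_s: 22.18
position: [0.5174, 0.2553, 0.1446]
tool_rot: [[-0.036, 0.999, -0.0], [0.999, 0.036, 0.0], [0.0, -0.0, -1.0]]
ft_force: [0.7, 0.3, -2.6]
grip_width: 0.0541
gripper_force: 48.3
```

jog_arm:
  hand: [0.05,0.05,0.05,0.05,0.05]
  travel:
    - [-0.015,0.027,0]
    - [-0.01,0.018,0]
    - [0,0,0]
    - [0,0,0]
    - [0,0,0]
  yaw: [0,0,0,0,0]

```text
time_s: 22.8
position: [0.4944, 0.2979, 0.1443]
tool_rot: [[-0.034, 0.999, 0.0], [0.999, 0.034, -0.0], [-0.0, -0.0, -1.0]]
ft_force: [0.3, -0.5, -1.2]
grip_width: 0.0539
gripper_force: 48.3
```

Run:
```python
from h import *
s=env.observe();print(s['position'],s['time_s'],s['ft_force']);snap('scene','sc2.png',(300,110,420,200),5)
snap('wrist','w5.png',None,1.42)
```

```text
[0.49436371 0.29793197 0.14427288] 22.8 [ 0.274841   -0.5300645  -1.21627172]
```

View pics/w5.png

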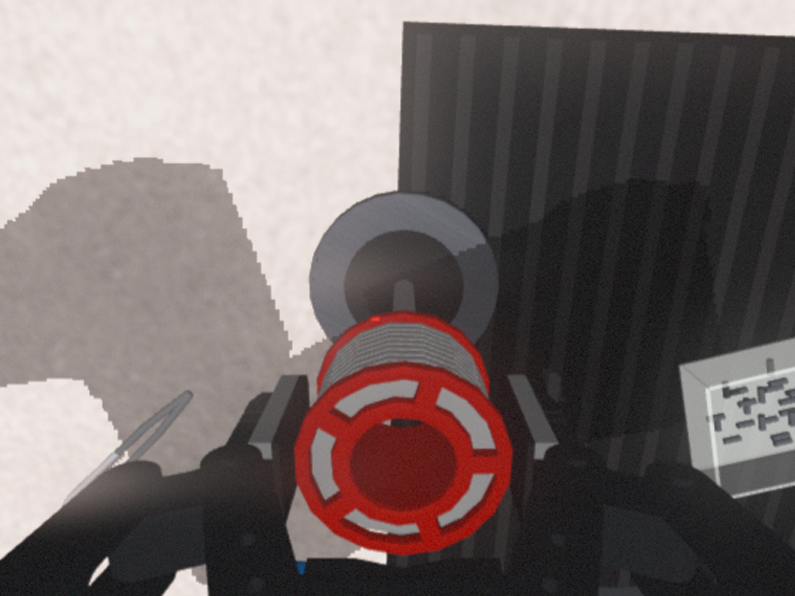

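Run:
```python
from h import *
k=1.42
for n,(u,v,z) in dict(hole=(404,465,.158),outer=(404,459,.158),base=(404,286,.012)).items(): print(n,ray('wrist',u/k,v/k,z).round(4))
```

```text
hole [0.4941 0.2964 0.158 ]
outer [0.494  0.2981 0.158 ]
base [0.4944 0.2985 0.012 ]
```

The full reel is held level with its hole at (404,466), at most 2 mm off the spindle axis, so I lower it.

jog_arm:
  hand: [0.05,0.05,0.05,0.05,0.05]
  travel:
    - [0,0.0005,-0.025]
    - [0,0,-0.025]
    - [0,0,-0.015]
    - [0,0,-0.015]
    - [0,0,-0.01]
  yaw: [0,0,0,0,0]

```text
time_s: 23.52
position: [0.4939, 0.2992, 0.0537]
tool_rot: [[-0.035, 0.999, -0.0], [0.999, 0.035, -0.0], [-0.0, -0.0, -1.0]]
ft_force: [0.2, 0.4, -2.0]
grip_width: 0.0538
gripper_force: 48.3
```

jog_arm:
  hand: [0.05,0.05,0.05,0.05,0.05]
  travel:
    - [0,0,-0.008]
    - [0,0,-0.005]
    - [0,0,-0.002]
    - [0,0,0]
    - [0,0,0]
  yaw: [0,0,0,0,0]

```text
time_s: 24.15
position: [0.494, 0.2994, 0.0396]
tool_rot: [[-0.036, 0.999, 0.001], [0.999, 0.036, 0.0], [0.0, 0.001, -1.0]]
ft_force: [0.4, -0.3, -2.0]
grip_width: 0.0542
gripper_force: 48.3
```

Still hanging freely, so I go down another 1 mm or so until it touches, then open and rise.

jog_arm:
  hand: [0.05,0.05,0.05,0.05,0.05]
  travel:
    - [0,0,-0.001]
    - [0,0,-0.0005]
    - [0,0,-0.0005]
    - [0,0,0]
    - [0,0,0]
  yaw: [0,0,0,0,0]

```text
time_s: 24.78
position: [0.4939, 0.2994, 0.0385]
tool_rot: [[-0.036, 0.999, 0.001], [0.999, 0.036, 0.0], [0.0, 0.001, -1.0]]
ft_force: [-2.3, -1.2, 8.8]
grip_width: 0.0542
gripper_force: 49.3
```

jog_arm:
  hand: [0.06,0.075,0.08,0.08,0.08]
  travel:
    - [0,0,0]
    - [0,0,0]
    - [0,0,0]
    - [0,0,0.03]
    - [0,0,0.055]
  yaw: [0,0,0,0,0]
  grip_force: 40

```text
time_s: 25.4
position: [0.493, 0.2989, 0.1216]
tool_rot: [[-0.035, 0.999, -0.004], [0.999, 0.035, -0.002], [-0.001, -0.004, -1.0]]
ft_force: [0.9, -0.2, -0.4]
grip_width: 0.08
gripper_force: 0.0
```

jog_arm:
  hand: [0.085,0.085,0.085,0.085,0.085]
  travel:
    - [0,0,0.06]
    - [0,-0.025,0.05]
    - [-0.008,-0.045,0]
    - [-0.01,-0.05,0]
    - [-0.01,-0.045,0]
  yaw: [0,0,0,0,0]

```text
time_s: 26.02
position: [0.4652, 0.1328, 0.2323]
tool_rot: [[-0.036, 0.999, 0.0], [0.999, 0.036, -0.0], [-0.0, 0.0, -1.0]]
ft_force: [0.6, -0.7, 0.1]
grip_width: 0.0847
gripper_force: 0.0
```

jog_arm:
  hand: [0.085,0.085,0.085,0.085,0.085]
  travel:
    - [-0.01,-0.04,0]
    - [-0.009,-0.029,0]
    - [0,0,0]
    - [0,0,0]
    - [0,0,0]
  yaw: [0,0,0,0,0]

```text
time_s: 26.65
position: [0.4469, 0.066, 0.2322]
tool_rot: [[-0.037, 0.999, -0.0], [0.999, 0.037, 0.0], [0.0, -0.0, -1.0]]
ft_force: [0.7, 0.4, -1.0]
grip_width: 0.0849
gripper_force: 0.0
```

Run:
```python
from h import *
s=env.observe();print(s['position'],s['time_s'],s['ft_force'])
snap('wrist','w6.png',None,1.42)
snap('scene','sc3.png',(180,150,390,260),3.8)
```

```text
[0.44694635 0.06596472 0.23224681] 26.65 [ 0.66001797  0.37725905 -1.04247187]
```

View pics/w6.png

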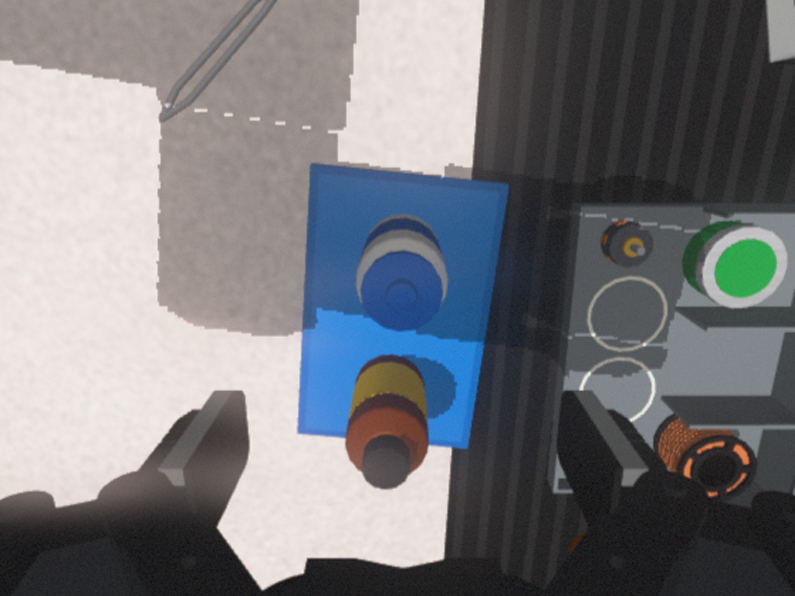

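View pics/sc3.png

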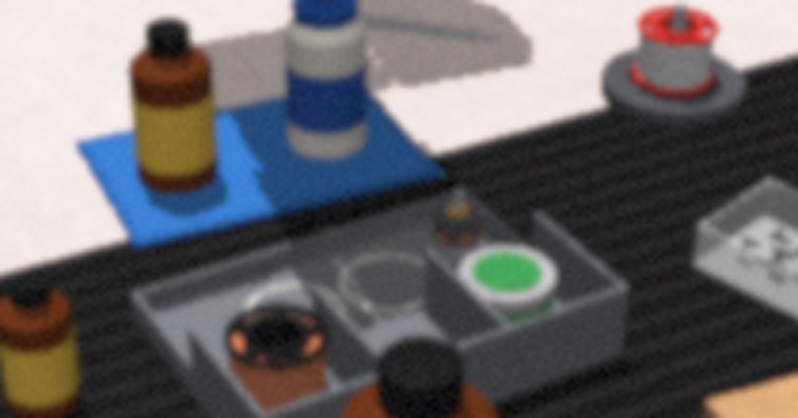

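The full reel sits down on the stand's base with the spindle through it, and both bottles stand upright on the mat. Now I return the IPA bottle.

jog_arm:
  hand: [0.085,0.085,0.085,0.085,0.085]
  travel:
    - [0.0005,-0.0005,-0.04]
    - [0,0,-0.045]
    - [0,0,-0.04]
    - [0,0,-0.025]
    - [0,0,-0.0105]
  yaw: [0,0,0,0,0]

```text
time_s: 27.38
position: [0.447, 0.0652, 0.0707]
tool_rot: [[-0.036, 0.999, -0.002], [0.999, 0.036, 0.0], [0.0, -0.002, -1.0]]
ft_force: [0.4, -0.5, -0.0]
grip_width: 0.0849
gripper_force: 0.0
```

jog_arm:
  hand: [0.085,0.045,0.045,0.045,0.045]
  travel:
    - [0,0,0]
    - [0,0,0]
    - [0,0,0]
    - [0,0,0]
    - [0,0,0]
  yaw: [0,0,0,0,0]

```text
time_s: 28.0
position: [0.4476, 0.0648, 0.0728]
tool_rot: [[-0.036, 0.999, 0.002], [0.999, 0.036, -0.0], [-0.0, 0.002, -1.0]]
ft_force: [-1.8, 0.2, 7.4]
grip_width: 0.049
gripper_force: 40.1
```

jog_arm:
  hand: [0.045,0.045,0.045,0.045,0.045]
  travel:
    - [0,0,0]
    - [0,0,0.015]
    - [0,0,0.025]
    - [0,0,0.02]
    - [0.012,-0.003,0]
  yaw: [0,0,0,0,0]

```text
time_s: 28.62
position: [0.4599, 0.0618, 0.1331]
tool_rot: [[-0.036, 0.999, 0.003], [0.999, 0.036, -0.0], [-0.0, 0.003, -1.0]]
ft_force: [-0.2, 0.0, -1.1]
grip_width: 0.0489
gripper_force: 41.8
```

jog_arm:
  hand: [0.045,0.045,0.045,0.045,0.045]
  travel:
    - [0.025,-0.006,0]
    - [0.03,-0.008,0]
    - [0.03,-0.008,0]
    - [0.03,-0.008,0]
    - [0.02,-0.005,0]
  yaw: [0,0,0,0,0]

```text
time_s: 29.25
position: [0.5958, 0.0261, 0.1303]
tool_rot: [[-0.035, 0.999, -0.001], [0.999, 0.035, 0.0], [0.0, -0.001, -1.0]]
ft_force: [-0.1, 0.7, -0.3]
grip_width: 0.0491
gripper_force: 41.8
```

jog_arm:
  hand: [0.045,0.045,0.045,0.045,0.045]
  travel:
    - [0.01,-0.002,0]
    - [0,0,-0.01]
    - [0,0,-0.015]
    - [0,0,0]
    - [0,0,0]
  yaw: [0,0,0,0,0]

```text
time_s: 29.88
position: [0.6041, 0.0249, 0.1069]
tool_rot: [[-0.036, 0.999, 0.0], [0.999, 0.036, 0.0], [0.0, 0.0, -1.0]]
ft_force: [1.1, -0.4, -1.5]
grip_width: 0.0485
gripper_force: 41.8
```

jog_arm:
  hand: [0.045,0.045,0.045,0.045,0.045]
  travel:
    - [0,0,-0.015]
    - [0,0,-0.01]
    - [0,0,-0.005]
    - [0,0,-0.0035]
    - [0,0,0]
  yaw: [0,0,0,0,0]

```text
time_s: 30.5
position: [0.6043, 0.0247, 0.074]
tool_rot: [[-0.036, 0.999, 0.0], [0.999, 0.036, -0.0], [-0.0, 0.0, -1.0]]
ft_force: [-2.5, -0.3, 4.8]
grip_width: 0.0488
gripper_force: 42.2
```

jog_arm:
  hand: [0.06,0.085,0.085,0.085,0.085]
  travel:
    - [0,0,0]
    - [0,0,0]
    - [0,0,0]
    - [0,0,0.03]
    - [0,0,0.055]
  yaw: [0,0,0,0,0]

```text
time_s: 31.12
position: [0.6035, 0.0249, 0.1575]
tool_rot: [[-0.035, 0.999, -0.005], [0.999, 0.035, 0.001], [0.001, -0.005, -1.0]]
ft_force: [0.6, 0.2, -0.2]
grip_width: 0.0852
gripper_force: 0.0
```

jog_arm:
  hand: [0.085,0.085,0.085,0.085,0.085]
  travel:
    - [-0.03,-0.011,0.005]
    - [-0.04,-0.015,0]
    - [-0.04,-0.015,0]
    - [-0.035,-0.013,0]
    - [-0.0185,-0.0055,0]
  yaw: [0,0,0,0,0]

```text
time_s: 31.75
position: [0.4393, -0.0351, 0.1635]
tool_rot: [[-0.035, 0.999, -0.0], [0.999, 0.035, -0.0], [-0.0, -0.0, -1.0]]
ft_force: [0.3, 0.3, -0.1]
grip_width: 0.0848
gripper_force: 0.0
```

jog_arm:
  hand: [0.085,0.085,0.085,0.085,0.085]
  travel:
    - [0,0,0]
    - [0,0,-0.03]
    - [0,0,-0.03]
    - [0,0,-0.02]
    - [0,0,0]
  yaw: [0,0,0,0,0]

```text
time_s: 32.38
position: [0.4411, -0.0344, 0.0824]
tool_rot: [[-0.036, 0.999, -0.002], [0.999, 0.036, 0.001], [0.001, -0.002, -1.0]]
ft_force: [-0.7, -0.1, 0.0]
grip_width: 0.0848
gripper_force: 0.0
```

jog_arm:
  hand: [0.085,0.085,0.045,0.045,0.045]
  travel:
    - [-0.0005,-0.0005,-0.011]
    - [0,0,0]
    - [0,0,0]
    - [0,0,0]
    - [0,0,0]
  yaw: [0,0,0,0,0]

```text
time_s: 33.0
position: [0.4406, -0.0353, 0.073]
tool_rot: [[-0.036, 0.999, 0.001], [0.999, 0.036, -0.0], [-0.0, 0.001, -1.0]]
ft_force: [-1.2, 0.1, 5.5]
grip_width: 0.0487
gripper_force: 40.3
```

jog_arm:
  hand: [0.045,0.045,0.045,0.045,0.045]
  travel:
    - [0,0,0]
    - [0,0,0.015]
    - [0,0,0.025]
    - [0,0,0.02]
    - [0.012,0,0]
  yaw: [0,0,0,0,0]

```text
time_s: 33.62
position: [0.4528, -0.0353, 0.1333]
tool_rot: [[-0.035, 0.999, 0.002], [0.999, 0.035, -0.001], [-0.001, 0.002, -1.0]]
ft_force: [0.2, 0.1, -1.9]
grip_width: 0.0484
gripper_force: 42.1
```

jog_arm:
  hand: [0.045,0.045,0.045,0.045,0.045]
  travel:
    - [0.025,0,0]
    - [0.033,0,0]
    - [0.033,0,0]
    - [0.033,0,0]
    - [0.021,0,0]
  yaw: [0,0,0,0,0]

```text
time_s: 34.25
position: [0.5989, -0.0351, 0.1305]
tool_rot: [[-0.036, 0.999, -0.001], [0.999, 0.036, 0.0], [0.0, -0.001, -1.0]]
ft_force: [0.2, 0.3, -1.6]
grip_width: 0.0485
gripper_force: 42.1
```

jog_arm:
  hand: [0.045,0.045,0.045,0.045,0.045]
  travel:
    - [0.01,0,0]
    - [0,0,0]
    - [0,0,0]
    - [0,0,0]
    - [0,0,0]
  yaw: [0,0,0,0,0]

```text
time_s: 34.88
position: [0.607, -0.0352, 0.1325]
tool_rot: [[-0.035, 0.999, 0.0], [0.999, 0.035, -0.0], [-0.0, 0.0, -1.0]]
ft_force: [0.0, 0.7, -2.2]
grip_width: 0.0484
gripper_force: 42.1
```

jog_arm:
  hand: [0.045,0.045,0.045,0.045,0.045]
  travel:
    - [0,0,-0.015]
    - [0,0,-0.018]
    - [0,0,-0.014]
    - [0,0,-0.007]
    - [0,0,-0.005]
  yaw: [0,0,0,0,0]

```text
time_s: 35.5
position: [0.6076, -0.0353, 0.0738]
tool_rot: [[-0.036, 0.999, 0.001], [0.999, 0.036, -0.0], [-0.0, 0.001, -1.0]]
ft_force: [-8.5, 3.7, 31.8]
grip_width: 0.0485
gripper_force: 45.1
```

jog_arm:
  hand: [0.045,0.06,0.085,0.085,0.085]
  travel:
    - [0,0,0]
    - [0,0,0]
    - [0,0,0]
    - [0,0,0]
    - [0,0,0.03]
  yaw: [0,0,0,0,0]

```text
time_s: 36.12
position: [0.6063, -0.035, 0.1018]
tool_rot: [[-0.035, 0.999, -0.005], [0.999, 0.035, 0.001], [0.001, -0.004, -1.0]]
ft_force: [-0.0, 0.4, -0.2]
grip_width: 0.0852
gripper_force: 0.0
```

jog_arm:
  hand: [0.085,0.085,0.085,0.085,0.085]
  travel:
    - [0,0,0.055]
    - [0,0,0.05]
    - [-0.03,0.04,0.03]
    - [-0.03,0.03,0]
    - [0,0,0]
  yaw: [0,0,0,0,0]

```text
time_s: 36.75
position: [0.5459, 0.0365, 0.2392]
tool_rot: [[-0.038, 0.999, 0.001], [0.999, 0.038, 0.0], [0.0, 0.001, -1.0]]
ft_force: [0.3, 0.8, -0.4]
grip_width: 0.0855
gripper_force: 0.0
```

jog_arm:
  hand: [0.085,0.085,0.085,0.085,0.085]
  travel:
    - [0,0,0]
    - [0,0,0]
    - [0,0,0]
    - [0,0,0]
    - [0,0,0]
  yaw: [0,0,0,0,0]

```text
time_s: 37.38
position: [0.5474, 0.0346, 0.2382]
tool_rot: [[-0.035, 0.999, -0.0], [0.999, 0.035, 0.0], [0.0, -0.0, -1.0]]
ft_force: [-0.4, -0.3, -0.9]
grip_width: 0.0847
gripper_force: 0.0
```

Run:
```python
from h import *
s=env.observe();print(s['position'],s['time_s'],s['ft_force'])
snap('wrist','w7.png',None,1.42)
snap('scene','sc4.png',(50,130,400,280),2.28)
```

```text
[0.54739191 0.03463367 0.23824849] 37.375 [-0.36611573 -0.28092438 -0.89021028]
```

View pics/w7.png

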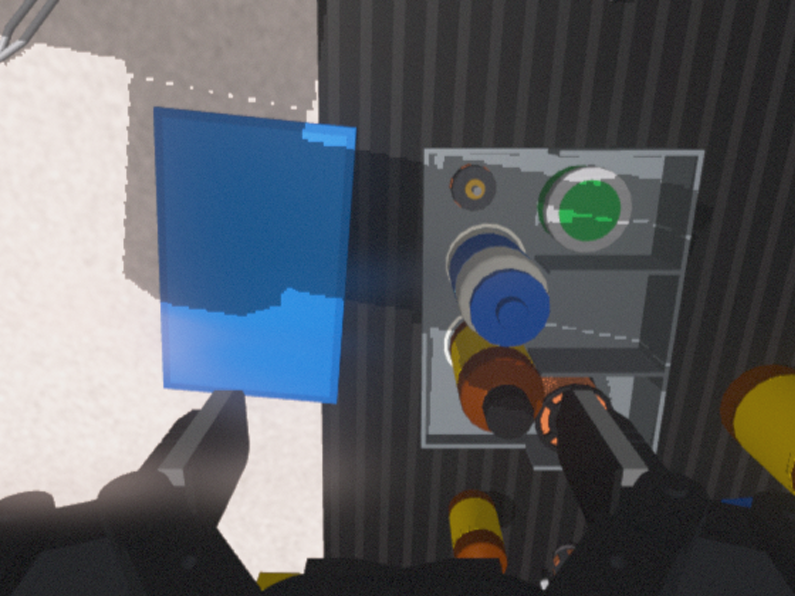

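View pics/sc4.png

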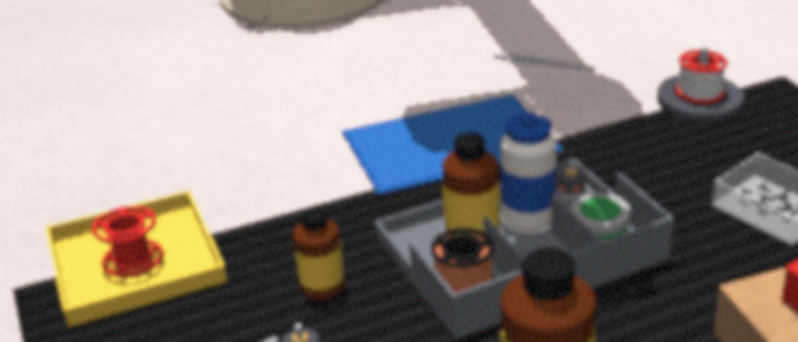

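Both bottles stand upright on their rings (IPA cap at (511,308), flux cap at (508,411)). The empty reel lies flat in the tray and the full reel is on the stand. A last numeric check comes before hand-in.

Run:
```python
from h import *
k=1.42
a=ray('wrist',511/k,306/k,.102); b=ray('wrist',508/k,411/k,.106); print(a.round(4),b.round(4))
if np.hypot(*(a-[.6045,.0245,.102])[:2])<.006 and np.hypot(*(b-[.6067,-.0355,.106])[:2])<.006: print(env.close_job())
```

```text
[0.603  0.0251 0.102 ] [ 0.6062 -0.0334  0.106 ]
the job is handed in; nothing more can be done
None
```

The job is done and handed in, at about 37 s of robot time: the full reel is fitted down on the spindle, the empty reel lies flat in the yellow tray, and both bottles stand upright within about 3 mm of where they stood.

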